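# Stack the sauce pots for the two stations

### The arm

A 7-joint arm with a two-finger parallel gripper is mounted at the origin on the work surface. World frame = base frame: x ahead of the robot, y to its left, z up, the work surface at z = 0. Lengths are in m, angles in rad, forces in N, time in s.
With the tool pointing down it reaches from about 0.35 to 0.9 m from the base axis. Payload 8.1 kg.
Tool frame: the origin (TCP) lies between the finger pads; the fingertips stand ahead of it and the grasp point (between the pads) is the TCP (arm.nose_length is the z of the fingertips in the tool frame, in m); z points along the fingers, y is the line along which they close (so a half turn about z gives the same grasp; the last joint's range is limited). The gripper opens to 92 mm and grips with 3 to 60 N. Pads are 19 mm wide; open, the fingers measure 130 mm over their backs; the gripper's body (75 mm by 190 mm) begins 47 mm behind the grasp point.
Start: joints at [-1.324, 0.434, 0.025, 1.573, -0.012, 1.134, -0.075], TCP at [0.214, 0.587, 0.246] pointing down, gripper open.
Joint ranges: [-2.62, 2.62], [-0.44, 2.09], [-1.27, 1.32], [0.08, 2.57], [-1.32, 4.46], [0.12, 2], [-2.74, 2.74]. Speed limits (rad/s): [2.22, 2.22, 3.01, 3.01, 3.14, 3.14, 3.14].

### API

Orientations are given as a rotation vector (axis times angle).
In Python, from cell import sensors, optics, arm gives the robot as it stands.
- The arm moves only by the tool arm_command, never from a script. Its argument "deltas" is one flat list of numbers, 7 for each row, row after row: the turn, a rotation vector about the world's x, y, z as a fraction of full scale, then the shift along the world's x, y, z as a fraction of full scale, then the finger opening in mm, from 0 to 91.8. In form: [wx, wy, wz, dx, dy, dz, fingers, wx, wy, wz, dx, dy, dz, fingers, ...]. A call has 1 to 20 rows; each row is the pose to reach, as a shift and turn from the pose commanded when the call began; what a row does not reach only later rows make up. Full scale, the value 1, is 1 m for a shift and 90 degrees for a turn. A row lasts 1/10 s, in which the tool goes at most 50 mm and 8.59 degrees, less where a joint would pass 70% of its speed; a pose out of reach is approached as far as the arm can. A call with a number of a shift or a turn outside -1 to 1 is refused whole. A call with a gripper value outside its range is refused whole. The fingers move at their own pace and stop on an object; "force" is the grip in N (left out, the last holds). Time passes only in rows, so rows that repeat a pose let the fingers close. It gives the time, the measured TCP pose, the force, the opening and the grip force at its end, in the units of the state.
- sensors.observe(): the state, without advancing time (a new reading comes with each control period).
- optics.get_image(name): name is "scene" or "top"; returns the picture (480x640x3 uint8, blue, green, red); there is no depth.
- optics.calibration(name): a dict with "camera_matrix" (3x3 intrinsics, pixels), "rvec" (rotation vector, rad) and "tvec" (3), from world to camera coordinates, as OpenCV has them. Camera axes: x right, y down, z forward; pixel columns grow to the right and rows downward; lengths in m; the calibration is good to about 2 mm. A picture is of the moment at which its call begins. calibration takes no time and is no camera call.
- arm.sign_off(): hands the job in; it is judged then, once.
The state is a dict: "clock": time; "joints": joint angles; "dq": joint speeds; "joint_efforts": joint torques, N m; "position": TCP position; "ee_rot": TCP orientation; "force": force on the tool from outside, world axes, zero at the start; "ft_torque": the same for the moment, N m; "width": opening from 0.0 (shut) to 1.0 (fully open); "gripper_force": force on a finger pad.
Only numpy, scipy, OpenCV 4.12 (cv2) and the standard library are available. Lean on these libraries where they do the work, as an engineer would, in place of code of your own. Each camera call takes 0.05 s, during which the arm holds its last target. There are 200 camera calls.

### The job

Stack the sauce pots for the evening. In the middle of the round cork mat goes the red pot, then the yellow one on it, then the green one on top; in the middle of the square slate mat goes the white pot with the blue one on it. Each upper pot's foot must sit down inside the rim of the lid below; keep the pots upright and leave the pepper mill, the beer mug and the amber jar where they are.

Things in the scene. Friction and masses are not known exactly. Their poses are not given: they have to be found in the camera images.
- pot_red: sauce pot, red lid: upright steel pot 60 mm across, 52 high, 0.13-0.25 kg. Side straight above 9 mm (top 16 mm red); under it a foot 42 across, 9 high, chamfered. Lid: floor 46 mm above origin, rim round it 6 high, 3 thick, 54 inside. Another pot's foot sits inside the rim with 6 mm play, its origin then 46 mm above this one's. Origin: centre of underside; z up
- pot_yellow: sauce pot, yellow lid: upright steel pot 60 mm across, 52 high, 0.13-0.25 kg. Side straight above 9 mm (top 16 mm yellow); under it a foot 42 across, 9 high, chamfered. Lid: floor 46 mm above origin, rim round it 6 high, 3 thick, 54 inside. Another pot's foot sits inside the rim with 6 mm play, its origin then 46 mm above this one's. Origin: centre of underside; z up
- pot_green: sauce pot, green lid: upright steel pot 60 mm across, 52 high, 0.13-0.25 kg. Side straight above 9 mm (top 16 mm green); under it a foot 42 across, 9 high, chamfered. Lid: floor 46 mm above origin, rim round it 6 high, 3 thick, 54 inside. Another pot's foot sits inside the rim with 6 mm play, its origin then 46 mm above this one's. Origin: centre of underside; z up
- pot_white: sauce pot, white lid: upright steel pot 60 mm across, 52 high, 0.13-0.25 kg. Side straight above 9 mm (top 16 mm white); under it a foot 42 across, 9 high, chamfered. Lid: floor 46 mm above origin, rim round it 6 high, 3 thick, 54 inside. Another pot's foot sits inside the rim with 6 mm play, its origin then 46 mm above this one's. Origin: centre of underside; z up
- pot_blue: sauce pot, blue lid: upright steel pot 60 mm across, 52 high, 0.13-0.25 kg. Side straight above 9 mm (top 16 mm blue); under it a foot 42 across, 9 high, chamfered. Lid: floor 46 mm above origin, rim round it 6 high, 3 thick, 54 inside. Another pot's foot sits inside the rim with 6 mm play, its origin then 46 mm above this one's. Origin: centre of underside; z up
- cork_mat: round light-brown cork mat, 110 mm across, 6 mm thick, fixed to the counter. Origin: centre of the underside; its top is 6 mm above the origin
- slate_mat: square near-black slate mat, 100 x 100 mm, 6 mm thick, fixed to the counter. Origin: centre of the underside, x and y along its sides; its top is 6 mm above the origin
- pepper_mill: bystander: dark wooden pepper mill, 54 mm across, 160 mm high, upright at the far left. Origin: centre of the underside
- beer_mug: bystander: empty glass beer mug, 80 mm across, 120 mm high, with a handle along its +y, at the far right. Origin: centre of the underside
- amber_jar: bystander: amber glass jar with a black cap, 60 mm across, 75 mm high, beyond the pots. Origin: centre of the underside
There are look-alikes about, which are no part of the job. What is shaped like the pot_white but purple is not meant.

How it is judged:
At the end, for the whole second after the job is handed in: Red on the cork mat and white on the slate mat, within 18 mm of its centre; yellow in the red lid, green in the yellow lid, blue in the white lid, each within 10 mm of the axis below and seated to 3 mm in height; all upright within 0.08 rad, at rest (0.02 m/s, 0.2 rad/s) (horizontal distance between pot_red and cork_mat below 0.018 m and z of pot_red in the frame of cork_mat between 0.003 and 0.009 m and angle between each of pot_red, pot_yellow, pot_green, pot_white, pot_blue's own z axis and vertical below 0.08 rad and linear speed of each of pot_red, pot_yellow, pot_green, pot_white, pot_blue below 0.02 m/s and angular speed of each of pot_red, pot_yellow, pot_green, pot_white, pot_blue below 0.2 rad/s and horizontal distance between pot_yellow and pot_red below 0.01 m and z of pot_yellow in the frame of pot_red between 0.043 and 0.049 m and horizontal distance between pot_green and pot_yellow below 0.01 m and z of pot_green in the frame of pot_yellow between 0.043 and 0.049 m and horizontal distance between pot_white and slate_mat below 0.018 m and z of pot_white in the frame of slate_mat between 0.003 and 0.009 m and horizontal distance between pot_blue and pot_white below 0.01 m and z of pot_blue in the frame of pot_white between 0.043 and 0.049 m); the robot touches nothing.
It fails at once if a pot is tipped over (more than 40 degrees) (angle between any of pot_red, pot_yellow, pot_green, pot_white, pot_blue's own z axis and vertical above 0.7 rad).
It fails at once if the pepper mill, the beer mug or the amber jar is shifted by more than 25 mm or tipped (distance of any of pepper_mill, beer_mug, amber_jar from where it was at the start of the episode above 0.025 m or angle between any of pepper_mill, beer_mug, amber_jar's own z axis and vertical above 0.4 rad).
It also fails if it takes over 134 s, if anything falls off the work surface, if the arm or the gripper's body presses on something with over 40 N, if the wrist force passes 120 N, or if a joint passes its speed limit or range.

## Working session

There is one attempt and no reset: what is moved stays moved. The work goes in short steps, Python scripts to look and compute and a tool call to move; the robot and the scene stay as the last step left them, time stands still between calls to the robot, and variables do not carry over. Pictures are saved under pics/ and viewed, at most 14 in all, crops included, and the job is handed in when it is done.

Besides the shell and the picture viewer there is one more tool, called after ">>>" as name(argument=value, ...), one argument or row to a line, values as JSON. arm_command: Moves the arm, as the interface text tells. Its arguments: {"type":"object","properties":{"deltas":{"type":"array","items":{"type":"number"}},"force":{"type":"number"}},"required":["deltas"]}

```bash
mkdir -p pics; cat > h.py <<'E'
import numpy as np, cv2
from cell import sensors, optics, arm
def cal(n):
    c=optics.calibration(n); K=np.array(c["camera_matrix"],float); R=cv2.Rodrigues(np.array(c["rvec"],float))[0]; t=np.array(c["tvec"],float).ravel(); return K,R,t
def back(n,u,v,z):
    K,R,t=cal(n); d=R.T@np.linalg.solve(K,[u,v,1.]); o=-R.T@t; return o+d*(z-o[2])/d[2]
def proj(n,p):
    K,R,t=cal(n); q=K@(R@np.array(p,float)+t); return q[:2]/q[2]
E
python3 - <<'E'
from h import *
for n in("top","scene"):
    cv2.imwrite(f"pics/{n}0.png",optics.get_image(n)); K,R,t=cal(n); print(n,-R.T@t,K[0,0])
s=sensors.observe(); print(s["position"],s["ee_rot"],arm.nose_length,s["clock"],s["width"])
E
```

```text
top [ 0.46959424 -0.02284532  1.40297489] 515.882223244991
scene [1.09802133 0.47242212 1.10026252] 575.5488797213234
[0.21406935 0.58673953 0.24502704] [-5.46682525e-01 -3.09354269e+00  2.19891308e-03] 0.019 0.1 0.9963660088055718
```

View pics/top0.png

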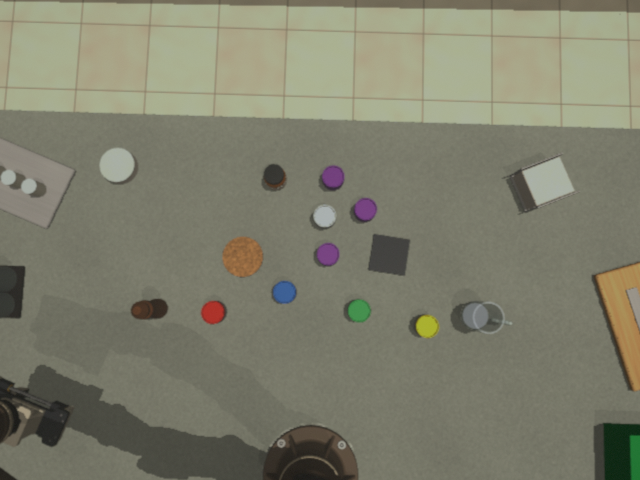

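View pics/scene0.png

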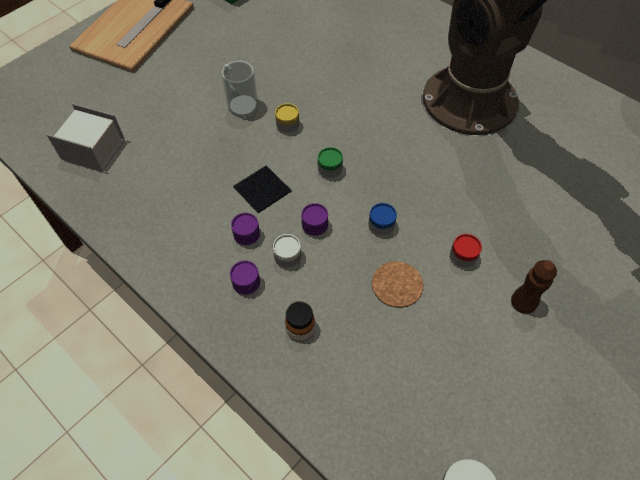

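Top view: red (213,312), yellow (427,326), green (359,310), blue (284,292), white (324,216). The cork mat is at (243,257) and the slate mat at (389,254). Candidates for the white pot are the white lid at (324,216), purple lids at (333,178), (365,210), (327,254), and a large white disc at (117,165). Only (324,216) is a white-lidded pot 60 mm across. I'll measure and confirm this in a crop.

```bash
cat >> h.py <<'E'
def mask(im,name):
    h,s,v=cv2.split(cv2.cvtColor(im,cv2.COLOR_BGR2HSV)); h=h.astype(int)
    return {"red":((h<6)|(h>174))&(s>150)&(v>70),"yellow":(h>22)&(h<35)&(s>150),"green":(h>50)&(h<80)&(s>130),"blue":(h>100)&(h<125)&(s>130),
     "purple":(h>130)&(h<165)&(s>100),"white":(s<30)&(v>140),"cork":(h>6)&(h<20)&(s>90)&(v>90),"slate":(v<60)}[name].astype(np.uint8)
a=np.linspace(0,2*np.pi,72,endpoint=False)
def model(n,name,x,y,z,yaw=0):
    if name=="slate":
        p=[[x+.0707*np.cos(yaw+k*np.pi/2+np.pi/4),y+.0707*np.sin(yaw+k*np.pi/2+np.pi/4),z+h] for k in range(4) for h in(0,.006)]
    else:
        r,zs=(.055,(0,.006)) if name=="cork" else (.03,(.036,.052))
        p=[[x+r*np.cos(b),y+r*np.sin(b),z+h] for b in a for h in zs]
    return cv2.convexHull(np.array([proj(n,q) for q in p],np.float32))
def cen(c):
    m=cv2.moments(c); return np.array([m["m10"]/m["m00"],m["m01"]/m["m00"]]),m["m00"]
def locate(n,im,name,u,v,z=0):
    """x,y of thing whose coloured region lies nearest pixel (u,v)"""
    k,l,st,ce=cv2.connectedComponentsWithStats(mask(im,name))
    ok=[i for i in range(1,k) if st[i,4]>60]; i=min(ok,key=lambda i:np.hypot(*(ce[i]-[u,v])))
    c=cv2.findContours((l==i).astype(np.uint8),cv2.RETR_EXTERNAL,cv2.CHAIN_APPROX_NONE)[0]
    hull=cv2.convexHull(np.vstack(c)); m,A=cen(hull)
    p=back(n,*m,z+.045)
    for _ in range(6):
        q,B=cen(model(n,name,p[0],p[1],z)); p=p+back(n,*m,z+.045)-back(n,*q,z+.045)
    return np.round(p[:2],4),round(A/B,2),cv2.minAreaRect(hull)
E
python3 - <<'E'
from h import *
S=dict(red=[(213,312),(467,248)],yellow=[(427,326),(287,116)],green=[(359,310),(330,160)],blue=[(284,292),(383,216)],white=[(324,216),(287,249)],cork=[(243,257),(398,284)],slate=[(389,254),(263,189)])
ims={n:cv2.imread(f"pics/{n}0.png") for n in("top","scene")}
for k,v in S.items():
    for n,q in zip(ims,v):
        p,r,rect=locate(n,ims[n],k,*q); print(k,n,p,r,rect[2] if k=="slate" else "")
for n,u,v in[("purple",333,178),("purple",365,210),("purple",327,254)]: print(n,locate("top",ims["top"],n,u,v)[:2])
for z,u,v in[(.075,273,173),(.16,141,310),(.12,490,317)]: print(back("top",u,v,z))
c=[back("top",u,v,.006)[:2] for u,v in[(373,235),(410,238),(406,275),(369,270)]]; print("slate yaw",np.arctan2(*(c[1]-c[0])[::-1]))
im=ims["top"]; cv2.imwrite("pics/crop0.png",cv2.resize(im[150:350,190:450],None,fx=3,fy=3,interpolation=cv2.INTER_CUBIC)[:600])
E
```

```text
red top [0.4129 0.267 ] 0.85 
red scene [0.4116 0.2644] 0.82 
yellow top [ 0.3929 -0.2917] 0.86 Traceback (most recent call last):
  File "<stdin>", line 6, in <module>
  File "h.py", line 31, in locate
    q,B=cen(model(n,name,p[0],p[1],z)); p=p+back(n,*m,z+.045)-back(n,*q,z+.045)
            ~~~~~^^^^^^^^^^^^^^^^^^^^
  File "h.py", line 20, in model
    return cv2.convexHull(np.array([proj(n,q) for q in p],np.float32))
                                    ~~~~^^^^^
  File "h.py", line 8, in proj
    K,R,t=cal(n); q=K@(R@np.array(p,float)+t); return q[:2]/q[2]
          ~~~^^^
  File "h.py", line 4, in cal
    c=optics.calibration(n); K=np.array(c["camera_matrix"],float); R=cv2.Rodrigues(np.array(c["rvec"],float))[0]; t=np.array(c["tvec"],float).ravel(); return K,R,t
ValueError: time passes only in moves, steps and waits
```

```bash
sed -i 's/^def cal(n):/import functools\n@functools.cache\ndef cal(n):/' h.py
python3 - <<'E'
from h import *
S=dict(red=[(213,312),(467,248)],yellow=[(427,326),(287,116)],green=[(359,310),(330,160)],blue=[(284,292),(383,216)],white=[(324,216),(287,249)],cork=[(243,257),(398,284)],slate=[(389,254),(263,189)])
ims={n:cv2.imread(f"pics/{n}0.png") for n in("top","scene")}
for k,v in S.items():
    for n,q in zip(ims,v):
        p,r,rect=locate(n,ims[n],k,*q); print(k,n,p,r,rect[2] if k=="slate" else "")
for n,u,v in[("purple",333,178),("purple",365,210),("purple",327,254)]: print(n,locate("top",ims["top"],n,u,v)[:2])
for z,u,v in[(.075,273,173),(.16,141,310),(.12,490,317)]: print(back("top",u,v,z))
c=[back("top",u,v,.006)[:2] for u,v in[(373,235),(410,238),(406,275),(369,270)]]; print("slate yaw",np.arctan2(*(c[1]-c[0])[::-1]))
im=ims["top"]; cv2.imwrite("pics/crop0.png",cv2.resize(im[150:350,190:450],None,fx=3,fy=3,interpolation=cv2.INTER_CUBIC)[:600])
E
```

```text
red top [0.4129 0.267 ] 0.85 
red scene [0.4116 0.2644] 0.82 
yellow top [ 0.3929 -0.2917] 0.86 
yellow scene [ 0.393  -0.2937] 0.79 
green top [ 0.4284 -0.1129] 0.73 
green scene [ 0.4293 -0.1147] 0.81 
blue top [0.4704 0.0828] 0.8 
blue scene [0.4719 0.0811] 0.89 
white top [ 0.6758 -0.0171] 0.88 
white scene [ 0.6721 -0.0222] 0.79 
cork top [0.5631 0.203 ] 0.95 
cork scene [0.5633 0.2004] 0.94 
slate top [0.7922 0.127 ] 0.2 90.0
slate scene [ 0.5816 -0.1957] 0.96 56.30992889404297
purple (array([ 0.7816, -0.0363]), 0.8)
purple (array([ 0.6958, -0.1245]), 0.8)
purple (array([ 0.573 , -0.0281]), 0.81)
[0.77922546 0.12084324 0.075     ]
[0.41731691 0.4132147  0.16      ]
[ 0.42318805 -0.43316606  0.12      ]
slate yaw -1.622792048503065
```

View pics/crop0.png

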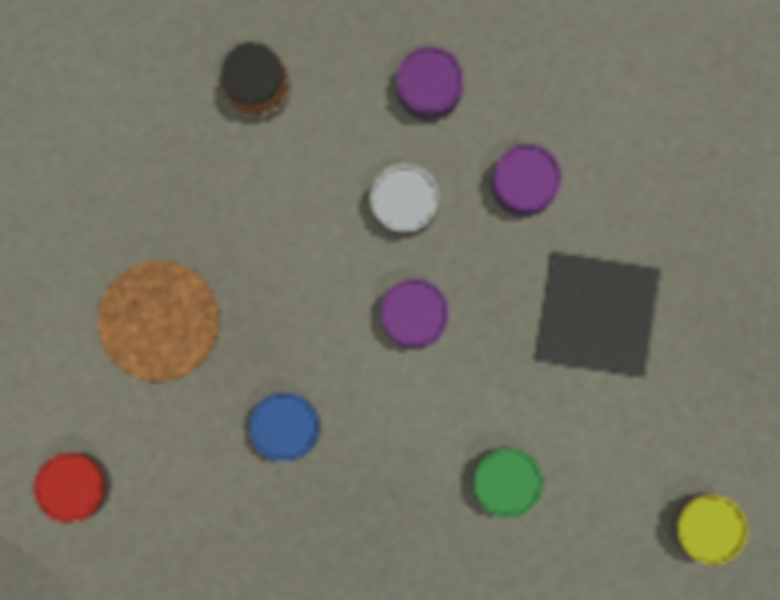

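The crop shows the white pot at crop (404,198), with purple look-alikes at (429,81), (526,179) and (413,313). White is the one meant. I'll start with the red pot, turning the closing line to run along x.

>>> arm_command(
  deltas=[0, 0, -0.777, 0.198, -0.321, 0, 91.8, 0, 0, -0.777, 0.198, -0.321, 0, 91.8, 0, 0, -0.777, 0.198, -0.321, 0, 91.8, 0, 0, -0.777, 0.198, -0.321, 0, 91.8, 0, 0, -0.777, 0.198, -0.321, 0, 91.8, 0, 0, -0.777, 0.198, -0.321, 0, 91.8, 0, 0, -0.777, 0.198, -0.321, 0, 91.8, 0, 0, -0.777, 0.198, -0.321, 0, 91.8, 0, 0, -0.777, 0.198, -0.321, 0, 91.8, 0, 0, -0.777, 0.198, -0.321, 0, 91.8, 0, 0, -0.777, 0.198, -0.321, -0.05, 91.8, 0, 0, -0.777, 0.198, -0.321, -0.09, 91.8, 0, 0, -0.777, 0.198, -0.321, -0.12, 91.8, 0, 0, -0.777, 0.198, -0.321, -0.12, 91.8, 0, 0, -0.777, 0.198, -0.321, -0.12, 91.8],
  force=30,
)

```text
clock: 1.6
position: [0.4116, 0.2671, 0.126]
ee_rot: [-2.218, -2.225, 0.002]
force: [0.4, 0.7, 1.4]
width: 0.999
gripper_force: 0.0
```

```bash
python3 - <<'E'
from h import *
s=sensors.observe(); print(s["position"],s["ee_rot"],s["joints"],s["force"])
K,R,t=cal("top")
c=np.array([(551,253),(659,268),(644,376),(536,360)])/3.+[190,150]-.33
print(np.mean([back("top",u,v,.006) for u,v in c],0))
im=optics.get_image("scene"); cv2.imwrite("pics/s1.png",im)
E
```

```text
[0.4116494  0.26711712 0.12596052] [-2.21764004e+00 -2.22481614e+00  1.76691847e-03] [-0.95437153  0.37442148  0.34891538  2.05635211 -0.18640689  0.74135732
 -0.48630291] [0.44597696 0.71851814 1.40919098]
[ 0.5798489  -0.19488126  0.006     ]
```

View pics/s1.png

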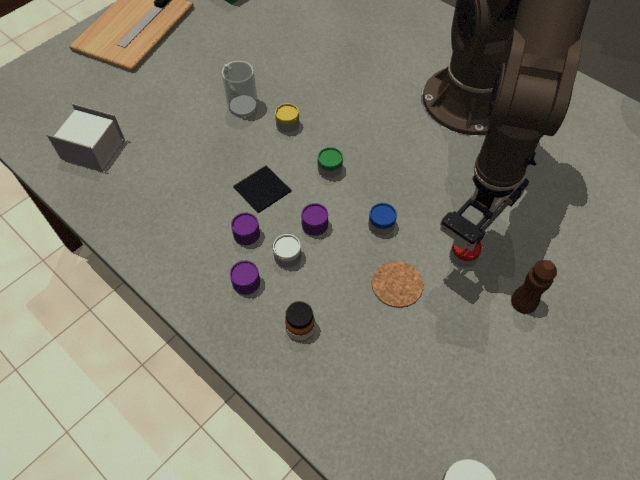

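The gripper (fingers near (470,235)) is over the red pot at (467,248). Next I descend and grip.

>>> arm_command(
  deltas=[0, 0, 0, 0, 0, -0.03, 91.8, 0, 0, 0, 0, 0, -0.06, 91.8, 0, 0, 0, 0, 0, -0.08, 91.8, 0, 0, 0, 0, 0, -0.096, 91.8, 0, 0, 0, 0, 0, -0.096, 91.8, 0, 0, 0, 0, 0, -0.096, 91.8, 0, 0, 0, 0, 0, -0.096, 50, 0, 0, 0, 0, 0, -0.096, 50, 0, 0, 0, 0, 0, -0.096, 50, 0, 0, 0, 0, 0, -0.096, 50, 0, 0, 0, 0, 0, -0.096, 50, 0, 0, 0, 0, 0, -0.096, 50, 0, 0, 0, 0, 0, -0.096, 50, 0, 0, 0, 0, 0, -0.096, 50],
  force=30,
)

```text
clock: 3.05
position: [0.4123, 0.2663, 0.03]
ee_rot: [-2.221, -2.222, -0.001]
force: [-0.8, 0.2, 5.9]
width: 0.648
gripper_force: 30.0
```

>>> arm_command(
  deltas=[0, 0, 0, 0, 0, 0.02, 50, 0, 0, 0, 0, 0, 0.05, 50, 0, 0, 0, 0.02, -0.01, 0.07, 50, 0, 0, 0, 0.05, -0.022, 0.07, 50, 0, 0, 0, 0.09, -0.038, 0.07, 50, 0, 0, 0, 0.12, -0.051, 0.07, 50, 0, 0, 0, 0.14, -0.06, 0.07, 50, 0, 0, 0, 0.151, -0.064, 0.07, 50, 0, 0, 0, 0.151, -0.064, 0.06, 50, 0, 0, 0, 0.151, -0.064, 0.035, 50, 0, 0, 0, 0.151, -0.064, 0.02, 50, 0, 0, 0, 0.151, -0.064, 0.012, 50, 0, 0, 0, 0.151, -0.064, 0.008, 50, 0, 0, 0, 0.151, -0.064, 0.006, 50, 0, 0, 0, 0.151, -0.064, 0.006, 50, 0, 0, 0, 0.151, -0.064, 0.006, 50],
  force=30,
)

```text
clock: 4.65
position: [0.5636, 0.2025, 0.0364]
ee_rot: [2.22, 2.222, 0.002]
force: [0.1, 0.2, -2.0]
width: 0.65
gripper_force: 30.0
```

>>> arm_command(
  deltas=[0, 0, 0, 0, 0, -0.001, 50, 0, 0, 0, 0, 0, -0.0015, 50, 0, 0, 0, 0, 0, -0.0015, 91.8, 0, 0, 0, 0, 0, -0.0015, 91.8, 0, 0, 0, 0, 0, -0.0015, 91.8, 0, 0, 0, 0, 0, -0.0015, 91.8, 0, 0, 0, 0, 0, 0.03, 91.8, 0, 0, 0, 0, 0, 0.07, 91.8, 0, 0, 0, 0, 0, 0.12, 91.8, 0, 0, 0, -0.17, -0.495, 0.12, 91.8, 0, 0, 0, -0.17, -0.495, 0.12, 91.8, 0, 0, 0, -0.17, -0.495, 0.12, 91.8, 0, 0, 0, -0.17, -0.495, 0.12, 91.8, 0, 0, 0, -0.17, -0.495, 0.12, 91.8, 0, 0, 0, -0.17, -0.495, 0.12, 91.8, 0, 0, 0, -0.17, -0.495, 0.12, 91.8, 0, 0, 0, -0.17, -0.495, 0.12, 91.8, 0, 0, 0, -0.17, -0.495, 0.12, 91.8, 0, 0, 0, -0.17, -0.495, 0.12, 91.8, 0, 0, 0, -0.17, -0.495, 0.12, 91.8],
  force=30,
)

```text
clock: 6.65
position: [0.391, -0.2973, 0.1561]
ee_rot: [2.225, 2.215, -0.002]
force: [0.7, -0.7, 0.4]
width: 0.997
gripper_force: 0.0
```

```bash
cat > look.py <<'E'
import sys
from h import *
s=sensors.observe(); print(s["position"])
ims={n:optics.get_image(n) for n in("top","scene")}
for n,im in ims.items(): cv2.imwrite(f"pics/{n}_{sys.argv[1]}.png",im)
for a in sys.argv[2:]:
    k,x,y,z=a.split(","); P=[float(q) for q in(x,y,z)]
    for n,im in ims.items():
        u=proj(n,[P[0],P[1],P[2]+.045]); print(k,n,*locate(n,im,k,*u,P[2])[:2])
E
python3 look.py r1 red,.563,.202,.006 yellow,.393,-.293,0
```

```text
[ 0.39096751 -0.29731952  0.15614821]
red top [0.5638 0.2036] 0.89
red scene [0.5633 0.2003] 0.85
yellow top [ 0.3933 -0.2842] 0.58
yellow scene [ 0.3917 -0.3113] 0.26
```

>>> arm_command(
  deltas=[0, 0, 0, 0, 0, 0, 91.8, 0, 0, 0, 0, 0, -0.03, 91.8, 0, 0, 0, 0, 0, -0.06, 91.8, 0, 0, 0, 0, 0, -0.09, 91.8, 0, 0, 0, 0, 0, -0.11, 91.8, 0, 0, 0, 0, 0, -0.126, 91.8, 0, 0, 0, 0, 0, -0.126, 91.8, 0, 0, 0, 0, 0, -0.126, 91.8, 0, 0, 0, 0, 0, -0.126, 50, 0, 0, 0, 0, 0, -0.126, 50, 0, 0, 0, 0, 0, -0.126, 50, 0, 0, 0, 0, 0, -0.126, 50, 0, 0, 0, 0, 0, -0.126, 50, 0, 0, 0, 0, 0, -0.126, 50, 0, 0, 0, 0, 0, -0.126, 50, 0, 0, 0, 0, 0, -0.126, 50, 0, 0, 0, 0, 0, -0.06, 50, 0, 0, 0, 0, 0, -0.02, 50, 0, 0, 0, 0, 0, 0, 50],
  force=30,
)

```text
clock: 8.65
position: [0.3937, -0.2938, 0.1587]
ee_rot: [2.22, 2.219, 0.001]
force: [0.5, -0.3, -1.3]
width: 0.65
gripper_force: 30.0
```

>>> arm_command(
  deltas=[0, 0, 0, 0.005, 0.015, 0, 50, 0, 0, 0, 0.015, 0.045, 0, 50, 0, 0, 0, 0.029, 0.085, 0, 50, 0, 0, 0, 0.044, 0.128, 0, 50, 0, 0, 0, 0.059, 0.172, 0, 50, 0, 0, 0, 0.074, 0.215, 0, 50, 0, 0, 0, 0.089, 0.26, 0, 50, 0, 0, 0, 0.104, 0.303, 0, 50, 0, 0, 0, 0.119, 0.347, 0, 50, 0, 0, 0, 0.134, 0.39, 0, 50, 0, 0, 0, 0.148, 0.43, 0, 50, 0, 0, 0, 0.158, 0.46, 0, 50, 0, 0, 0, 0.166, 0.482, 0, 50, 0, 0, 0, 0.17, 0.495, 0, 50, 0, 0, 0, 0.17, 0.495, 0, 50, 0, 0, 0, 0.17, 0.495, -0.03, 50, 0, 0, 0, 0.17, 0.495, -0.05, 50, 0, 0, 0, 0.17, 0.495, -0.058, 50, 0, 0, 0, 0.17, 0.495, -0.058, 50, 0, 0, 0, 0.17, 0.495, -0.058, 50],
  force=30,
)

```text
clock: 10.65
position: [0.5637, 0.2014, 0.0986]
ee_rot: [2.222, 2.22, 0.001]
force: [0.4, 0.2, -1.4]
width: 0.651
gripper_force: 30.0
```

```bash
python3 look.py y1 red,.563,.202,.006
python3 -c "
import cv2
a=cv2.imread('pics/scene_y1.png')
cv2.imwrite('pics/y1c.png',cv2.resize(a[180:330,320:500],None,fx=3,fy=3,interpolation=cv2.INTER_CUBIC))"
```

```text
[0.56369282 0.20135132 0.09858505]Traceback (most recent call last):
  File "look.py", line 9, in <module>
    u=proj(n,[P[0],P[1],P[2]+.045]); print(k,n,*locate(n,im,k,*u,P[2])[:2])
                                                ~~~~~~^^^^^^^^^^^^^^^^
  File "h.py", line 28, in locate
    ok=[i for i in range(1,k) if st[i,4]>60]; i=min(ok,key=lambda i:np.hypot(*(ce[i]-[u,v])))
                                                ~~~^^^^^^^^^^^^^^^^^^^^^^^^^^^^^^^^^^^^^^^^^^
ValueError: min() iterable argument is empty
```

View pics/y1c.png

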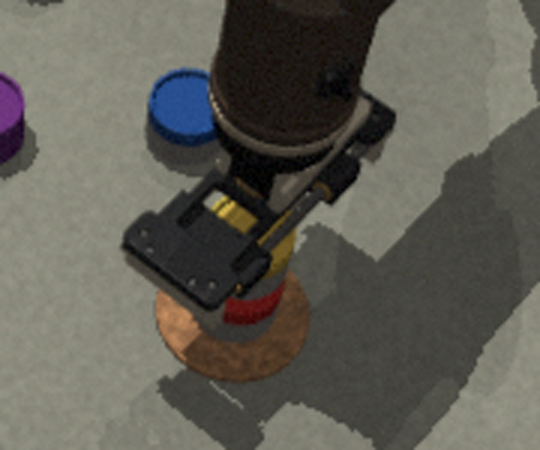

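The yellow pot hovers in line over the red one (red band near crop (253,305)). I'll lower it slowly.

>>> arm_command(
  deltas=[0, 0, 0, 0, 0, -0.004, 50, 0, 0, 0, 0, 0, -0.008, 50, 0, 0, 0, 0, 0, -0.012, 50, 0, 0, 0, 0, 0, -0.015, 50, 0, 0, 0, 0, 0, -0.016, 50, 0, 0, 0, 0, 0, -0.017, 50, 0, 0, 0, 0, 0, -0.017, 50, 0, 0, 0, 0, 0, -0.017, 50],
  force=30,
)

```text
clock: 11.55
position: [0.5631, 0.2022, 0.082]
ee_rot: [-2.221, -2.221, -0.001]
force: [-6.1, -1.2, 16.9]
width: 0.644
gripper_force: 30.0
```

>>> arm_command(
  deltas=[0, 0, 0, 0, 0, 0, 91.8, 0, 0, 0, 0, 0, 0, 91.8, 0, 0, 0, 0, 0, 0, 91.8, 0, 0, 0, 0, 0, 0, 91.8, 0, 0, 0, 0, 0, 0.03, 91.8, 0, 0, 0, 0, 0, 0.079, 91.8, 0, 0, 0, -0.134, -0.316, 0.079, 91.8, 0, 0, 0, -0.134, -0.316, 0.079, 91.8, 0, 0, 0, -0.134, -0.316, 0.079, 91.8, 0, 0, 0, -0.134, -0.316, 0.079, 91.8, 0, 0, 0, -0.134, -0.316, 0.079, 91.8, 0, 0, 0, -0.134, -0.316, 0.079, 91.8, 0, 0, 0, -0.134, -0.316, 0.079, 91.8, 0, 0, 0, -0.134, -0.316, 0.079, 91.8, 0, 0, 0, -0.134, -0.316, 0.079, 91.8, 0, 0, 0, -0.134, -0.316, 0.079, 91.8],
  force=30,
)

```text
clock: 13.15
position: [0.4298, -0.1128, 0.1597]
ee_rot: [-2.219, -2.223, -0.001]
force: [-0.4, 1.0, 0.7]
width: 1.0
gripper_force: 0.0
```

```bash
python3 look.py y2 yellow,.563,.202,.052 
python3 -c "
import cv2
a=cv2.imread('pics/scene_y2.png')
cv2.imwrite('pics/y2c.png',cv2.resize(a[210:330,340:470],None,fx=4,fy=4,interpolation=cv2.INTER_CUBIC))"
```

```text
[ 0.4298345  -0.11282664  0.15972868]
yellow top [0.5636 0.2034] 0.94
yellow scene [0.5637 0.2011] 0.8
```

View pics/y2c.png

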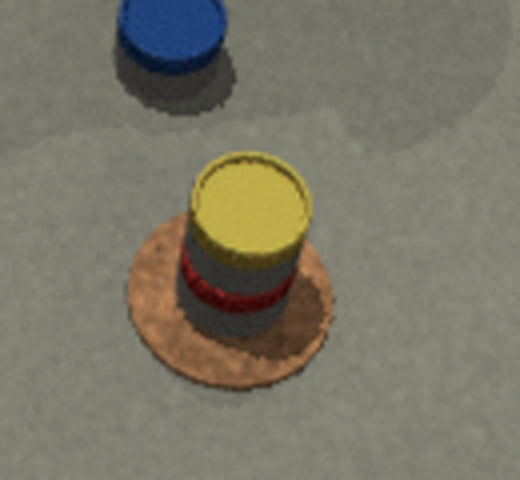

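The stack is upright: the yellow lid at crop (252,205) sits flush over the red band at (240,280). Next I grip and lift green.

>>> arm_command(
  deltas=[0, 0, 0, 0, 0, -0.03, 91.8, 0, 0, 0, 0, 0, -0.06, 91.8, 0, 0, 0, 0, 0, -0.09, 91.8, 0, 0, 0, 0, 0, -0.115, 91.8, 0, 0, 0, 0, 0, -0.13, 91.8, 0, 0, 0, 0, 0, -0.13, 91.8, 0, 0, 0, 0, 0, -0.13, 91.8, 0, 0, 0, 0, 0, -0.13, 50, 0, 0, 0, 0, 0, -0.13, 50, 0, 0, 0, 0, 0, -0.13, 50, 0, 0, 0, 0, 0, -0.13, 50, 0, 0, 0, 0, 0, -0.13, 50, 0, 0, 0, 0, 0, -0.13, 50, 0, 0, 0, 0, 0, -0.13, 50, 0, 0, 0, 0, 0, -0.13, 50, 0, 0, 0, 0, 0, -0.08, 50, 0, 0, 0, 0, 0, -0.03, 50, 0, 0, 0, 0, 0, 0.01, 50, 0, 0, 0, 0, 0, 0.01, 50],
  force=30,
)

```text
clock: 15.15
position: [0.4319, -0.1146, 0.1741]
ee_rot: [2.217, 2.217, 0.009]
force: [0.5, 0.7, -2.8]
width: 0.647
gripper_force: 30.0
```

>>> arm_command(
  deltas=[0, 0, 0, 0.006, 0.015, 0, 50, 0, 0, 0, 0.017, 0.04, 0, 50, 0, 0, 0, 0.032, 0.075, 0, 50, 0, 0, 0, 0.049, 0.115, 0, 50, 0, 0, 0, 0.068, 0.16, 0, 50, 0, 0, 0, 0.087, 0.205, 0, 50, 0, 0, 0, 0.104, 0.245, 0, 50, 0, 0, 0, 0.119, 0.28, 0, 50, 0, 0, 0, 0.129, 0.303, 0, 50, 0, 0, 0, 0.1345, 0.316, 0, 50, 0, 0, 0, 0.1345, 0.316, 0, 50, 0, 0, 0, 0.1345, 0.316, -0.012, 50, 0, 0, 0, 0.1345, 0.316, -0.022, 50, 0, 0, 0, 0.1345, 0.316, -0.028, 50, 0, 0, 0, 0.1345, 0.316, -0.033, 50, 0, 0, 0, 0.1345, 0.316, -0.037, 50, 0, 0, 0, 0.1345, 0.316, -0.04, 50, 0, 0, 0, 0.1345, 0.316, -0.041, 50, 0, 0, 0, 0.1345, 0.316, -0.041, 50, 0, 0, 0, 0.1345, 0.316, -0.041, 50],
  force=30,
)

```text
clock: 17.15
position: [0.5639, 0.2022, 0.129]
ee_rot: [2.221, 2.222, 0.001]
force: [0.8, -0.2, -1.7]
width: 0.651
gripper_force: 30.0
```

>>> arm_command(
  deltas=[0, 0, 0, 0, 0, -0.001, 50, 0, 0, 0, 0, 0, -0.001, 50, 0, 0, 0, 0, 0, -0.001, 91.8, 0, 0, 0, 0, 0, -0.001, 91.8, 0, 0, 0, 0, 0, -0.001, 91.8, 0, 0, 0, 0, 0, -0.001, 91.8, 0, 0, 0, 0, 0, 0.03, 91.8, 0, 0, 0, 0, 0, 0.07, 91.8, 0, 0, 0.5, 0.1105, -0.222, 0.07, 91.8, 0, 0, 0.5, 0.1105, -0.222, 0.07, 91.8, 0, 0, 0.5, 0.1105, -0.222, 0.07, 91.8, 0, 0, 0.5, 0.1105, -0.222, 0.07, 91.8, 0, 0, 0.5, 0.1105, -0.222, 0.07, 91.8, 0, 0, 0.5, 0.1105, -0.222, 0.02, 91.8, 0, 0, 0.5, 0.1105, -0.222, -0.02, 91.8, 0, 0, 0.5, 0.1105, -0.222, -0.02, 91.8, 0, 0, 0.5, 0.1105, -0.222, -0.02, 91.8],
  force=30,
)

```text
clock: 18.85
position: [0.6741, -0.0197, 0.1091]
ee_rot: [-1.201, -2.902, 0.001]
force: [0.1, -1.0, 0.6]
width: 1.0
gripper_force: 0.0
```

```bash
python3 look.py g1 green,.563,.202,.098
python3 -c "
import cv2
a=cv2.imread('pics/scene_g1.png')
cv2.imwrite('pics/g1c.png',cv2.resize(a[180:330,230:470],None,fx=3,fy=3,interpolation=cv2.INTER_CUBIC))"
```

```text
[ 0.67410889 -0.01966004  0.1090526 ]
green top [0.5643 0.2014] 0.77
green scene [0.5656 0.2003] 0.9
```

View pics/g1c.png

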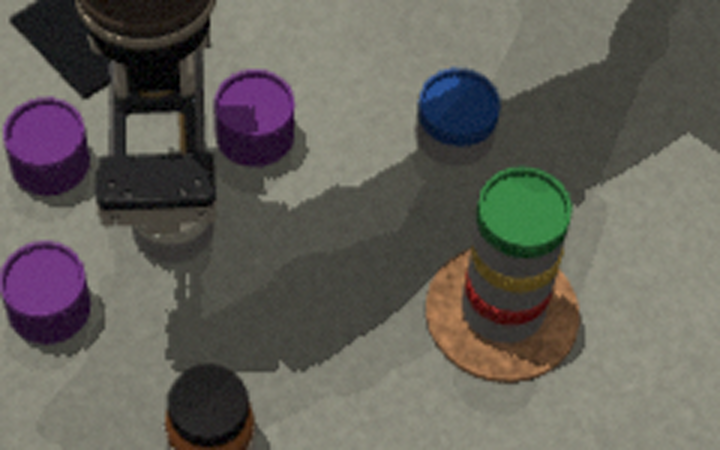

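The three-pot stack is upright, with the green lid at crop (525,212). The gripper straddles the white pot at (172,225), clear of the purple ones. Now I grip white.

>>> arm_command(
  deltas=[0, 0, 0, 0, 0, -0.03, 91.8, 0, 0, 0, 0, 0, -0.055, 91.8, 0, 0, 0, 0, 0, -0.07, 91.8, 0, 0, 0, 0, 0, -0.079, 91.8, 0, 0, 0, 0, 0, -0.079, 91.8, 0, 0, 0, 0, 0, -0.079, 91.8, 0, 0, 0, 0, 0, -0.079, 50, 0, 0, 0, 0, 0, -0.079, 50, 0, 0, 0, 0, 0, -0.079, 50, 0, 0, 0, 0, 0, -0.079, 50, 0, 0, 0, 0, 0, -0.079, 50, 0, 0, 0, 0, 0, -0.079, 50, 0, 0, 0, 0, 0, -0.079, 50, 0, 0, 0, 0, 0, -0.079, 50, 0, 0, 0, 0, 0, -0.04, 50, 0, 0, 0, 0, 0, 0, 50, 0, 0, 0, 0, 0, 0.02, 50, 0, 0, 0, 0, 0, 0.02, 50],
  force=30,
)

```text
clock: 20.75
position: [0.6759, -0.0203, 0.1319]
ee_rot: [1.2, 2.898, 0.003]
force: [0.7, 1.1, -1.0]
width: 0.648
gripper_force: 30.0
```

>>> arm_command(
  deltas=[0, 0, 0, -0.006, -0.012, 0, 50, 0, 0, 0, -0.02, -0.037, 0, 50, 0, 0, 0, -0.037, -0.069, 0, 50, 0, 0, 0, -0.056, -0.105, 0, 50, 0, 0, 0, -0.074, -0.138, 0, 50, 0, 0, 0, -0.087, -0.163, 0, 50, 0, 0, 0, -0.0935, -0.175, 0, 50, 0, 0, 0, -0.0935, -0.175, -0.03, 50, 0, 0, 0, -0.0935, -0.175, -0.06, 50, 0, 0, 0, -0.0935, -0.175, -0.08, 50, 0, 0, 0, -0.0935, -0.175, -0.087, 50, 0, 0, 0, -0.0935, -0.175, -0.091, 50, 0, 0, 0, -0.0935, -0.175, -0.093, 50, 0, 0, 0, -0.0935, -0.175, -0.0935, 50, 0, 0, 0, -0.0935, -0.175, -0.0935, 50],
  force=30,
)

```text
clock: 22.25
position: [0.5814, -0.195, 0.0361]
ee_rot: [1.201, 2.901, 0.0]
force: [-0.1, -0.5, -1.1]
width: 0.647
gripper_force: 30.0
```

>>> arm_command(
  deltas=[0, 0, 0, 0, 0, -0.001, 50, 0, 0, 0, 0, 0, -0.001, 50, 0, 0, 0, 0, 0, -0.001, 91.8, 0, 0, 0, 0, 0, -0.001, 91.8, 0, 0, 0, 0, 0, -0.001, 91.8, 0, 0, 0, 0, 0, -0.001, 91.8, 0, 0, 0, 0, 0, 0.04, 91.8, 0, 0, 0, 0, 0, 0.09, 91.8, 0, 0, -0.5, -0.1095, 0.277, 0.09, 91.8, 0, 0, -0.5, -0.1095, 0.277, 0.09, 91.8, 0, 0, -0.5, -0.1095, 0.277, 0.09, 91.8, 0, 0, -0.5, -0.1095, 0.277, 0.09, 91.8, 0, 0, -0.5, -0.1095, 0.277, 0.09, 91.8, 0, 0, -0.5, -0.1095, 0.277, 0.09, 91.8, 0, 0, -0.5, -0.1095, 0.277, 0.09, 91.8, 0, 0, -0.5, -0.1095, 0.277, 0.09, 91.8, 0, 0, -0.5, -0.1095, 0.277, 0.09, 91.8],
  force=30,
)

```text
clock: 23.95
position: [0.4717, 0.0811, 0.1254]
ee_rot: [2.221, 2.221, 0.0]
force: [0.4, -0.4, 0.0]
width: 0.999
gripper_force: 0.0
```

```bash
python3 look.py w1 white,.58,-.195,.006
python3 -c "
import cv2
a=cv2.imread('pics/scene_w1.png')
cv2.imwrite('pics/w1c.png',cv2.resize(a[120:290,210:470],None,fx=3,fy=3,interpolation=cv2.INTER_CUBIC))"
```

```text
[0.47173841 0.08106425 0.1253932 ]
white top [ 0.5809 -0.1934] 0.83
white scene [ 0.577  -0.2004] 0.78
```

View pics/w1c.png

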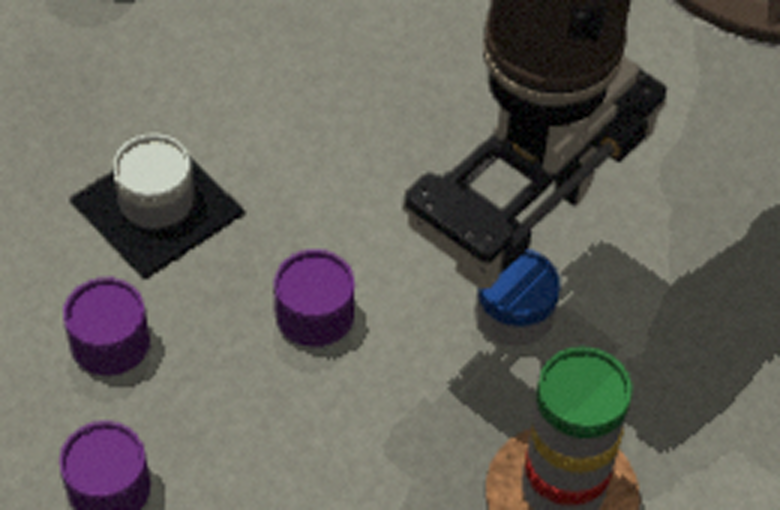

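White sits centred on the slate, with its lid at crop (153,170). The gripper is over blue at (520,288). Now I grip blue.

>>> arm_command(
  deltas=[0, 0, 0, 0, 0, -0.03, 91.8, 0, 0, 0, 0, 0, -0.06, 91.8, 0, 0, 0, 0, 0, -0.08, 91.8, 0, 0, 0, 0, 0, -0.0955, 91.8, 0, 0, 0, 0, 0, -0.0955, 91.8, 0, 0, 0, 0, 0, -0.0955, 91.8, 0, 0, 0, 0, 0, -0.0955, 50, 0, 0, 0, 0, 0, -0.0955, 50, 0, 0, 0, 0, 0, -0.0955, 50, 0, 0, 0, 0, 0, -0.0955, 50, 0, 0, 0, 0, 0, -0.0955, 50, 0, 0, 0, 0, 0, -0.0955, 50, 0, 0, 0, 0, 0, -0.0955, 50, 0, 0, 0, 0, 0, -0.0955, 50, 0, 0, 0, 0, 0, -0.06, 50, 0, 0, 0, 0, 0, -0.01, 50, 0, 0, 0, 0, 0, 0.02, 50, 0, 0, 0, 0, 0, 0.02, 50],
  force=30,
)

```text
clock: 25.85
position: [0.4735, 0.0826, 0.1488]
ee_rot: [2.219, 2.22, 0.01]
force: [-0.3, -0.3, -1.7]
width: 0.649
gripper_force: 30.0
```

>>> arm_command(
  deltas=[0, 0, 0, 0.005, -0.012, 0, 50, 0, 0, 0, 0.014, -0.036, 0, 50, 0, 0, 0, 0.028, -0.07, 0, 50, 0, 0, 0, 0.043, -0.108, 0, 50, 0, 0, 0, 0.059, -0.149, 0, 50, 0, 0, 0, 0.075, -0.19, 0, 50, 0, 0, 0, 0.09, -0.227, 0, 50, 0, 0, 0, 0.102, -0.258, 0, 50, 0, 0, 0, 0.11, -0.277, 0, 50, 0, 0, 0, 0.11, -0.277, 0, 50, 0, 0, 0, 0.11, -0.277, -0.02, 50, 0, 0, 0, 0.11, -0.277, -0.038, 50, 0, 0, 0, 0.11, -0.277, -0.046, 50, 0, 0, 0, 0.11, -0.277, -0.051, 50, 0, 0, 0, 0.11, -0.277, -0.056, 50, 0, 0, 0, 0.11, -0.277, -0.06, 50, 0, 0, 0, 0.11, -0.277, -0.062, 50, 0, 0, 0, 0.11, -0.277, -0.063, 50, 0, 0, 0, 0.11, -0.277, -0.063, 50, 0, 0, 0, 0.11, -0.277, -0.063, 50],
  force=30,
)

```text
clock: 27.85
position: [0.5814, -0.1949, 0.0825]
ee_rot: [2.221, 2.222, 0.0]
force: [-0.3, -0.9, -1.6]
width: 0.647
gripper_force: 30.0
```

Release, lift and withdraw toward the base side.

>>> arm_command(
  deltas=[0, 0, 0, 0, 0, -0.0005, 50, 0, 0, 0, 0, 0, -0.0005, 91.8, 0, 0, 0, 0, 0, -0.0005, 91.8, 0, 0, 0, 0, 0, -0.0005, 91.8, 0, 0, 0, 0, 0, -0.0005, 91.8, 0, 0, 0, 0, 0, 0.03, 91.8, 0, 0, 0, 0, 0, 0.07, 91.8, 0, 0, 0, 0, 0, 0.12, 91.8, 0, 0, 0, -0.15, 0.195, 0.12, 91.8, 0, 0, 0, -0.15, 0.195, 0.12, 91.8, 0, 0, 0, -0.15, 0.195, 0.12, 91.8, 0, 0, 0, -0.15, 0.195, 0.12, 91.8, 0, 0, 0, -0.15, 0.195, 0.12, 91.8, 0, 0, 0, -0.15, 0.195, 0.12, 91.8, 0, 0, 0, -0.15, 0.195, 0.12, 91.8, 0, 0, 0, -0.15, 0.195, 0.12, 91.8],
  force=30,
)

```text
clock: 29.45
position: [0.4321, -0.0006, 0.2026]
ee_rot: [2.221, 2.22, 0.001]
force: [-0.7, -0.8, 1.0]
width: 0.999
gripper_force: 0.0
```

```bash
python3 look.py b1 blue,.58,-.195,.052 green,.563,.202,.098
python3 -c "
import cv2
a=cv2.imread('pics/scene_b1.png')
cv2.imwrite('pics/b1c.png',cv2.resize(a[80:340,200:560],None,fx=2.2,fy=2.2,interpolation=cv2.INTER_CUBIC))"
```

```text
[ 0.43205691 -0.00060461  0.20256987]
blue top [ 0.5818 -0.1944] 0.86
blue scene [ 0.5826 -0.1961] 0.87
green top [0.5642 0.2018] 0.76
green scene [0.5659 0.2008] 0.88
```

View pics/b1c.png

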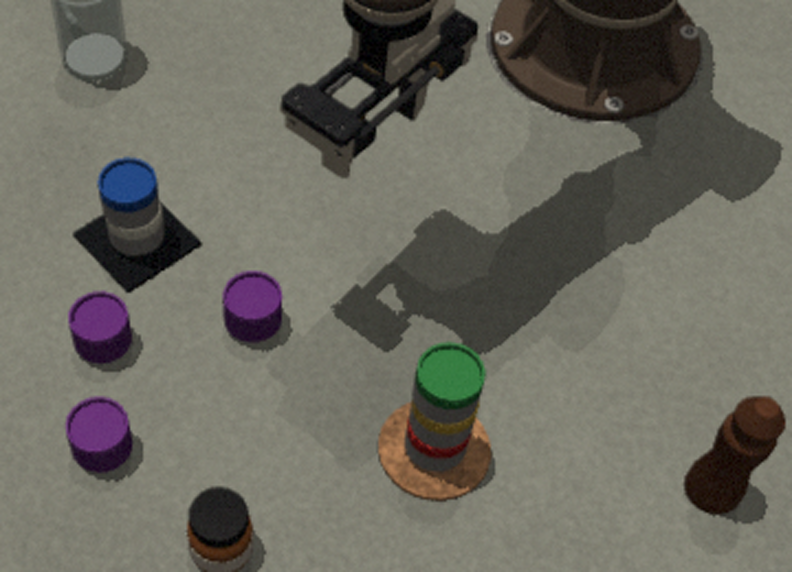

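Both stacks are upright and seated, with blue at crop (128,182) over white and green at (450,375) on its stack. The bystanders have not moved, so I'm handing in.

```bash
python3 -c "
from cell import arm; print(arm.sign_off())"
```

```text
the job is handed in; nothing more can be done
None
```

The job is handed in at about 30 s on the robot's clock: in the last picture red, yellow and green stand stacked on the cork mat, white and blue on the slate mat, all upright and seated, with the mill, mug and jar left where they were; `sign_off` returned no verdict.

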